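# Set out the carved figures with their heads level

## Robot

A 7-joint arm with a two-finger parallel gripper is mounted at the origin on the work surface. World frame = base frame: x ahead of the robot, y to its left, z up, the work surface at z = 0. Lengths are in m, angles in rad, forces in N, time in s.
With the tool pointing down it reaches from about 0.425 to 0.925 m from the base axis. Payload 6.8 kg.
Tool frame: the origin (TCP) lies at the very end of the fingers, on their centre line; the grasp point (between the pads) lies 19 mm behind it (r.grip_depth is the distance from the TCP to the grasp point, in m); z points along the fingers, x is the direction in which the jaws open and shut, and the axes are right-handed (so a half turn about z gives the same grasp; the last joint's range is limited). The gripper opens to 85 mm and grips with 20 to 120 N. Pads are 22 mm wide; open, the fingers measure 114 mm over their backs; the gripper's body (76 mm by 85 mm) begins 54 mm behind the grasp point. The pads swing forward as they close: fully open they stand 13 mm farther back than shut.
Start: joints at [-1.316, 0.477, 0.022, 1.555, -0.011, 1.109, -0.083], TCP at [0.24, 0.631, 0.231] pointing down, gripper open.
Joint ranges: [-2.96, 2.96], [-0.34, 2.1], [-1.41, 1.46], [0.24, 2.44], [-1.37, 4.51], [0.17, 1.92], [-2.96, 2.96]. Speed limits (rad/s): [2.39, 2.39, 3.14, 3.14, 3.14, 3.14, 3.14].

## Interface

Orientations are given as a rotation vector (axis times angle).
In Python, from bench import r gives the robot as it stands.
- The arm moves only by the shell command python3 -m handwheel 'ROWS' [OPENING] [FORCE]. ROWS is JSON, a list of rows, each a list of 6 numbers: the shift along the tool's x, y, z in m, then the turn, a rotation vector about the tool's x, y, z in rad. A call has 1 to 5 rows; each row is the pose to reach, as a shift and turn from the pose measured when the call began, along the tool's axes at that moment; what a row does not reach only later rows make up. A row lasts 1/8 s, in which the tool goes at most 62.5 mm and 10.7 degrees, less where a joint would pass 70% of its speed; a pose out of reach is approached as far as the arm can. A call with a gripper value outside its range is refused whole. OPENING is the opening, from 0 (shut) to 1 (fully open), set as the call begins (- or left out, the last holds). The fingers move at their own pace and stop on an object; FORCE is the grip in N (left out, the last holds). Time passes only in rows, so rows that repeat a pose let the fingers close. It gives the time, the measured TCP pose, the force and the opening at its end, in the units of the state.
- r.get_obs(): the state, without advancing time (a new reading comes with each control period).
- r.grab_frame(name): name is "scene" or "top" or "wrist"; returns a dict with "pixels" (420x560x3 uint8, red, green, blue), "K" (3x3 intrinsics, pixels), "rvec" (rotation vector, rad) and "tvec" (3), from world to camera coordinates, as OpenCV has them; the wrist camera has in their place "mount" (4x4, takes a point from camera to tool coordinates, whose origin is the TCP and whose axes are the tool frame's). Camera axes: x right, y down, z forward; pixel columns grow to the right and rows downward; lengths in m; the calibration is good to about 2 mm. A picture is of the moment at which its call begins: read the wrist's pose just before it. There is no depth.
- r.hand_in(): hands the job in, once; it reports no verdict.
The state is a dict: "clock": time; "joints": joint angles; "qvel": joint speeds; "tau": joint torques, N m; "tcp_pos": TCP position; "orientation": TCP orientation; "contact_force": force on the tool from outside, world axes, zero at the start; "moment": the same for the moment, N m; "grip_width": finger opening in m.
Only numpy, scipy, OpenCV 4.12 (cv2) and the standard library are available. Lean on these libraries where they do the work, as an engineer would, in place of code of your own. Each camera call takes 0.05 s, during which the arm holds its last target. There are 200 camera calls.

## Task

Move the four carved wooden figures from the stock tray to the display blocks, one on each block, in reverse order of height: the tallest figure on the lowest block, the next tallest on the next lowest, and so on up to the shortest figure on the highest block, so that all heads come level. Stand each figure upright in the middle of its block and let go of it; do not knock any figure over and do not disturb the bottle or the cup beside them.

Things in the scene. Friction and masses are not known exactly. Their poses are not given: they have to be found in the camera images.
- figure_70: Loose dark-wood figure, 70 mm tall: bare round head (25 mm ball), the shortest. Round foot 36 mm wide, 8 mm high; straight round body 30 mm wide from 8 to 46 mm up (grip there); head above. About 60 g. Origin: centre of underside, z up. Starts upright in one of 4 cells (80 mm pitch, which one varies) of a fixed plywood tray 100 x 330 x 12 mm, floor 5 mm.
- figure_90: Loose dark-wood figure, 90 mm tall: round hat with a flat brim 42 mm across, 7 to 10 mm below the top. Round foot 36 mm wide, 8 mm high; straight round body 30 mm wide from 8 to 66 mm up (grip there); head above. About 75 g. Origin: centre of underside, z up. Starts upright in one of 4 cells (80 mm pitch, which one varies) of a fixed plywood tray 100 x 330 x 12 mm, floor 5 mm.
- figure_110: Loose dark-wood figure, 110 mm tall: flat square cap 27 x 27 x 8 mm. Round foot 36 mm wide, 8 mm high; straight round body 30 mm wide from 8 to 86 mm up (grip there); head above. About 90 g. Origin: centre of underside, z up. Starts upright in one of 4 cells (80 mm pitch, which one varies) of a fixed plywood tray 100 x 330 x 12 mm, floor 5 mm.
- figure_130: Loose dark-wood figure, 130 mm tall: pointed conical cap, 28 mm across at its rim and 14 mm high, the tallest. Round foot 36 mm wide, 8 mm high; straight round body 30 mm wide from 8 to 106 mm up (grip there); head above. About 105 g. Origin: centre of underside, z up. Starts upright in one of 4 cells (80 mm pitch, which one varies) of a fixed plywood tray 100 x 330 x 12 mm, floor 5 mm.
- plinth_75: Fixed pale-wood display block, 60 x 60 mm, 75 mm high, flat top. Origin: centre of its underside, z up; the top is 75 mm above the origin. Four such blocks, 15, 35, 55 and 75 mm high, stand in a row at about 80 mm pitch on a fixed grey board (100 x 330 x 10 mm), in varying order.
- plinth_55: Fixed pale-wood display block, 60 x 60 mm, 55 mm high, flat top. Origin: centre of its underside, z up; the top is 55 mm above the origin. Four such blocks, 15, 35, 55 and 75 mm high, stand in a row at about 80 mm pitch on a fixed grey board (100 x 330 x 10 mm), in varying order.
- plinth_35: Fixed pale-wood display block, 60 x 60 mm, 35 mm high, flat top. Origin: centre of its underside, z up; the top is 35 mm above the origin. Four such blocks, 15, 35, 55 and 75 mm high, stand in a row at about 80 mm pitch on a fixed grey board (100 x 330 x 10 mm), in varying order.
- plinth_15: Fixed pale-wood display block, 60 x 60 mm, 15 mm high, flat top. Origin: centre of its underside, z up; the top is 15 mm above the origin. Four such blocks, 15, 35, 55 and 75 mm high, stand in a row at about 80 mm pitch on a fixed grey board (100 x 330 x 10 mm), in varying order.
- bottle: Loose amber glass bottle with a black cap, 64 mm across, 190 mm tall, standing beside the work; origin at the centre of its underside. Not to be disturbed.
- cup: Loose terracotta cup, 72 mm across the rim, 75 mm tall, standing beside the work; origin at the centre of its underside. Not to be disturbed.
Not all that is in view belongs to the job. Leave any pink, purple or turquoise look-alike of the figure_90 alone.

How it is judged:
By the outcome, as a careful person would: the job done as asked, in the order asked, and still so for the second after the job is handed in, with the robot touching nothing.
It also fails if it takes over 106 s, if anything falls off the work surface, if the arm or the gripper's body presses on something with over 40 N, if the wrist force passes 120 N, or if a joint passes its speed limit or range.

## Working session

There is one attempt and no reset: what is moved stays moved. The work goes in short steps, Python scripts to look and compute and a shell command to move; the robot and the scene stay as the last step left them, time stands still between calls to the robot, and variables do not carry over. Pictures are saved under pics/ and viewed, on a budget of 14 in all, crops included, one or two more only if the job needs it, and the job is handed in when it is done.

```bash
mkdir -p pics; ls; python3 - <<'E'
from bench import r
import cv2
o=r.get_obs();print(o)
for n in ("scene","top"):
    f=r.grab_frame(n);cv2.imwrite(f"pics/{n}0.png",f["pixels"][:,:,::-1]);print(n,f["K"],f["rvec"],f["tvec"])
E
```

```text
pics
{'clock': 0.0, 'joints': array([-1.31606398,  0.47778247,  0.02234151,  1.55645476, -0.01148553,
        1.10931233, -0.0830976 ]), 'qvel': array([-7.64732121e-05,  2.74358410e-04, -1.34600379e-04,  1.30344202e-04,
        5.90429661e-04,  3.63400917e-06,  1.18015423e-03]), 'tau': array([-3.62633955e-04, -5.96453333e+01,  1.60790976e+00, -2.81194192e+01,
        1.24906955e-02,  9.49794747e-03, -4.73759229e-06]), 'tcp_pos': array([0.23938081, 0.63048853, 0.23033619]), 'orientation': array([ 2.58480470e+00,  1.78356652e+00, -2.22226564e-03]), 'contact_force': array([0.67589756, 0.00220182, 0.28586269]), 'moment': array([-0.019941  ,  0.01396402,  0.02029392]), 'grip_width': 0.0855416209211833}
scene [[541.93455115   0.         277.38544599]
 [  0.         541.93455115 208.01065632]
 [  0.           0.           1.        ]] [ 2.08479279  1.10126963 -0.50229203] [-0.31486597 -0.29843481  1.58878452]
top [[386.97756859   0.         278.47455237]
 [  0.         386.97756859 208.37018549]
 [  0.           0.           1.        ]] [ 2.11083681 -2.1076795   0.15661383] [0.01293451 0.58592177 0.83774293]
```

View pics/scene0.png

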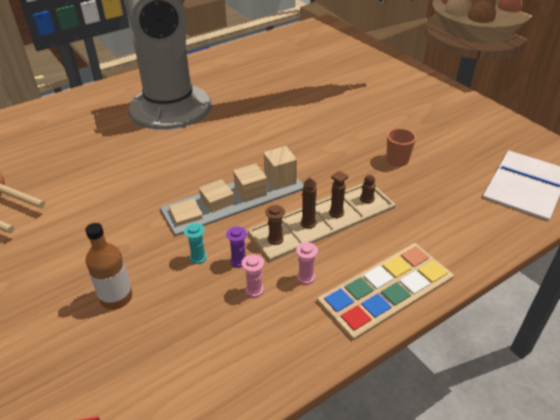

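View pics/top0.png

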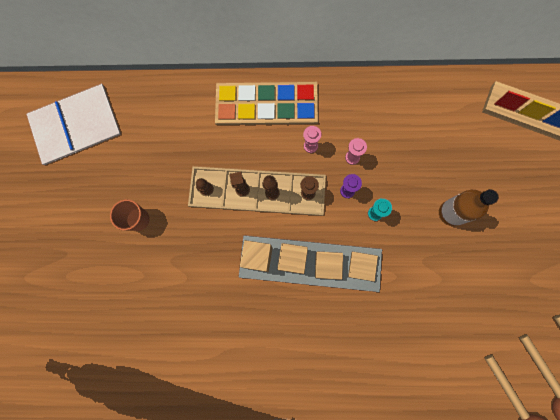

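The scene view shows four dark figures in the tray. Left to right in the top view they are bare ball head (205,185), square cap (240,183), cone (270,187) and brim hat (309,188). The look-alikes are pink (312,135) and (357,150), purple (351,186) and turquoise (381,209), all outside the tray. The blocks, left to right in the top view, appear to run from highest to lowest. Next I'll take an enlarged crop with contour outlines.

```bash
cat > h.py <<'E'
import numpy as np, cv2
from bench import r
from scipy.spatial.transform import Rotation as R
def cam(f):
    Rm=cv2.Rodrigues(np.array(f["rvec"],float))[0]; t=np.array(f["tvec"],float).ravel(); return f["K"],Rm,t
def wristcam(f,o):
    M=f["mount"];Rt=R.from_rotvec(o["orientation"]).as_matrix()
    Rc=Rt@M[:3,:3];c=Rt@M[:3,3]+o["tcp_pos"];return f["K"],Rc.T,-Rc.T@c
def ray(C,p):
    K,Rm,t=C; d=Rm.T@np.linalg.inv(K)@np.array([p[0],p[1],1.]); return -Rm.T@t,d
def onz(C,p,z):
    c,d=ray(C,p); return c+d*(z-c[2])/d[2]
def tri(C1,p1,C2,p2):
    c1,d1=ray(C1,p1);c2,d2=ray(C2,p2);d1/=np.linalg.norm(d1);d2/=np.linalg.norm(d2)
    s=np.linalg.lstsq(np.c_[d1,-d2],c2-c1,rcond=None)[0];a=c1+s[0]*d1;b=c2+s[1]*d2
    return (a+b)/2,np.linalg.norm(a-b)
def proj(C,X):
    K,Rm,t=C;p=K@(Rm@np.asarray(X)+t);return p[:2]/p[2]
E
python3 - <<'E'
from h import *
ims=[]
for n,(x0,y0,w,h) in (("scene",(160,140,240,115)),("top",(185,160,210,135))):
    im=cv2.imread(f"pics/{n}0.png")[y0:y0+h,x0:x0+w]
    g=cv2.resize(im,None,fx=3 if n=="scene" else 2.0,fy=3 if n=="scene" else 2.0,interpolation=cv2.INTER_CUBIC)
    g=cv2.convertScaleAbs(g,alpha=1.3,beta=20)
    s=3 if n=="scene" else 2
    for x in range(x0-x0%20+20,x0+w,20): cv2.line(g,((x-x0)*s,0),((x-x0)*s,6),(255,255,0),1); cv2.putText(g,str(x),((x-x0)*s-8,14),0,.3,(255,255,255))
    for y in range(y0-y0%20+20,y0+h,20): cv2.line(g,(0,(y-y0)*s),(6,(y-y0)*s),(255,255,0),1); cv2.putText(g,str(y),(8,(y-y0)*s+3),0,.3,(255,255,255))
    ims.append(g)
W=max(i.shape[1] for i in ims)
o=np.vstack([np.pad(i,((0,0),(0,W-i.shape[1]),(0,0))) for i in ims]);o=o[:600];cv2.imwrite("pics/c1.png",o)
f=r.grab_frame("top");C=cam(f);im=f["pixels"]
hsv=cv2.cvtColor(im,cv2.COLOR_RGB2HSV)
# grey board, dark figures, in top
for nm,m in (("dark",(im.max(2)<75)),("pale",(im[:,:,0]>165)&(hsv[:,:,1]>60)&(hsv[:,:,1]<150)),("grey",(hsv[:,:,1]<60)&(im.max(2)>80))):
    c,_=cv2.findContours(m.astype(np.uint8)*255,cv2.RETR_EXTERNAL,cv2.CHAIN_APPROX_SIMPLE)
    for k in c:
        a=cv2.contourArea(k);b=cv2.boundingRect(k)
        if a>60 and 150<b[1]<300 and 180<b[0]<400: print(nm,a,b,np.round(cv2.minAreaRect(k)[0],1),np.round(cv2.minAreaRect(k)[1],1),cv2.minAreaRect(k)[2])
for p in [(205,190),(240,190),(270,195),(309,195)]: print(onz(C,p,.04))
for p in [(256,255),(292,259),(329,264),(363,266)]: print(onz(C,p,.05))
print("bottle, cup, purple", onz(C,(465,207),.05),onz(C,(128,215),.05),onz(C,(351,190),.04))
E
```

```text
dark 119.0 (198, 179, 16, 17) [204.4 187.1] [18.  11.9] 33.690067291259766
dark 128.0 (232, 177, 18, 19) [241.9 187.5] [16.6 12.8] 53.13010025024414
dark 182.0 (263, 176, 17, 23) [270.4 187.2] [23.3 13.5] 74.74488067626953
pale 605.5 (349, 252, 29, 29) [363. 266.] [26.3 25.3] 9.462322235107422
pale 630.0 (316, 252, 27, 27) [329. 265.] [26. 26.] 90.0
pale 633.0 (278, 244, 29, 29) [292.2 258. ] [26.3 26.4] 8.530765533447266
pale 669.0 (240, 241, 30, 30) [254.7 255.3] [26.8 27. ] 9.462322235107422
pale 117.5 (293, 176, 12, 20) [297.1 184.5] [ 9.9 19.4] 11.888657569885254
pale 2911.5 (188, 166, 138, 49) [256.5 189.6] [135.6  40.6] 3.66778826713562
grey 2000.0 (239, 236, 143, 56) [310.7 263.2] [141.4  42.8] 5.710593223571777
[0.63327334 0.18941768 0.04      ]
[0.6329804  0.10580849 0.04      ]
[0.62062924 0.03447034 0.04      ]
[ 0.62035118 -0.05731954  0.04      ]
[0.47912689 0.06448804 0.05      ]
[ 0.47034539 -0.01714683  0.05      ]
[ 0.45943478 -0.10014909  0.05      ]
[ 0.45525291 -0.17580273  0.05      ]
bottle, cup, purple [ 0.58908519 -0.41118344  0.05      ] [0.57150759 0.36627802 0.05      ] [ 0.63206388 -0.15578599  0.04      ]
```

View pics/c1.png

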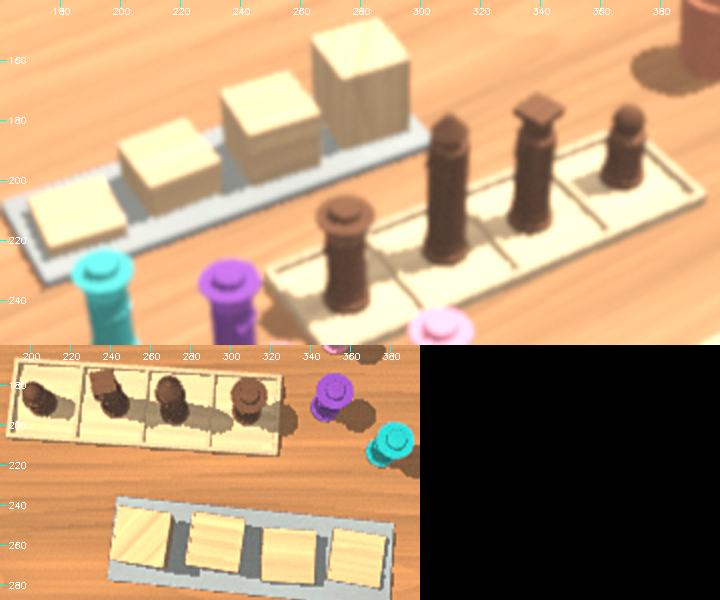

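The crop confirms the figures by head shape. In scene pixels they are: 90 brim (275,209), 130 cone (310,179), 110 square cap (340,176), 70 ball (370,179). The blocks, also in scene pixels, are 75 (280,157), 55 (250,175), 35 (217,191) and 15 (186,211). Pink, purple and turquoise are outside the tray and will be left alone. Next I'll triangulate.

```bash
python3 - <<'E'
from h import *
S=cam(r.grab_frame("scene"));T=cam(r.grab_frame("top"))
for n,a,b in [("p75",(280.3,156.7),(255,255.3)),("p55",(250.2,174.7),(292.2,258)),("p35",(216.8,190.7),(329,265)),("p15",(185.7,210.7),(363,266)),
 ("f90top",(275,209.3),(309.5,183)),("f130tip",(309.7,179),(270,178)),("f110cap",(340,176),(237,180)),("f70ball",(369.7,179.3),(203,184))]:
    X,e=tri(S,a,T,b);print(n,X.round(4),round(e,4))
# feet centres in scene at z=.005+.004 
for n,p in [("90",(275.5,239)),("130",(309,222.5)),("110",(337,212)),("70",(367.5,198.5))]: print(n,onz(S,p,.009).round(4))
E
```

```text
p75 [0.4772 0.065  0.0795] 0.0025
p55 [ 0.4727 -0.0163  0.0599] 0.0029
p35 [ 0.4586 -0.099   0.0416] 0.0043
p15 [ 0.4571 -0.1796  0.0206] 0.0033
f90top [ 0.636  -0.0557  0.0941] 0.0014
f130tip [0.6371 0.0301 0.1348] 0.0019
f110cap [0.6409 0.1061 0.1098] 0.0066
f70ball [0.6444 0.1928 0.0627] 0.0077
90 [ 0.6373 -0.0556  0.009 ]
130 [0.6368 0.0343 0.009 ]
110 [0.645 0.107 0.009]
70 [0.6489 0.1945 0.009 ]
```

```bash
cat > go.py <<'E'
import sys
from h import *
def go(x,y,z,yaw):
    o=r.get_obs();Rt=R.from_rotvec(o["orientation"]);c,s=np.cos(np.radians(yaw)),np.sin(np.radians(yaw))
    G=R.from_matrix(np.array([[c,s,0],[s,-c,0],[0,0,-1.]]))
    print("shift",Rt.inv().apply(np.array([x,y,z])-o["tcp_pos"]).round(4),"turn",(Rt.inv()*G).as_rotvec().round(3),"t",round(o["clock"],2))
if __name__=="__main__": go(*map(float,sys.argv[1:]))
E
python3 go.py .62 .03 .23 -4; python3 -c "
from bench import r
print(r.grab_frame('wrist')['mount'])"
```

```text
shift [-0.4267  0.569   0.0012] turn [1.000e-03 1.000e-03 1.278e+00] t 0.25
[[ 9.99999598e-01 -5.47155103e-04 -7.10255318e-04 -6.91924881e-05]
 [ 7.32616618e-04  9.55333667e-01  2.95528421e-01 -7.55095882e-02]
 [ 5.16830934e-04 -2.95528823e-01  9.55333684e-01 -1.43504485e-01]
 [ 0.00000000e+00  0.00000000e+00  0.00000000e+00  1.00000000e+00]]
```

```bash
python3 -m handwheel '[[-0.036,0.048,0,0,0,0.11],[-0.072,0.096,0,0,0,0.22],[-0.108,0.144,0,0,0,0.33],[-0.144,0.192,0,0,0,0.44],[-0.18,0.24,0,0,0,0.54]]' && python3 go.py .62 .03 .23 -4
```

```text
clock: 0.92
tcp_pos: [0.4009, 0.3757, 0.2313]
orientation: [2.97, 1.025, 0.0]
contact_force: [0.0, 0.4, 0.1]
grip_width: 0.0855
shift [-0.0408  0.4073  0.0014] turn [ 0.    -0.     0.734] t 0.93
```

```bash
python3 -m handwheel '[[-0.006,0.058,0,0,0,0.12],[-0.012,0.116,0,0,0,0.24],[-0.018,0.174,0,0,0,0.36],[-0.024,0.232,0,0,0,0.48],[-0.03,0.29,0,0,0,0.6]]' && python3 go.py .62 .03 .23 -4
```

```text
clock: 1.55
tcp_pos: [0.557, 0.1275, 0.2317]
orientation: [-3.14, -0.096, -0.001]
contact_force: [0.9, 0.7, -0.5]
grip_width: 0.0856
shift [0.057  0.1011 0.0017] turn [-0.001 -0.001  0.131] t 1.55
```

```bash
python3 -m handwheel '[[0.029,0.051,0,0,0,0.065],[0.057,0.101,0,0,0,0.131],[0.057,0.101,0,0,0,0.131],[0.057,0.101,0,0,0,0.131]]' && python3 - <<'E'
from h import *
o=r.get_obs();f=r.grab_frame("wrist");C=wristcam(f,o);np.savez("w1.npz",K=C[0],R=C[1],t=C[2]);cv2.imwrite("pics/w1.png",f["pixels"][:,:,::-1])
for n,X in [("90",(.637,-.0557,.095)),("130",(.637,.031,.135)),("110",(.643,.1065,.115)),("70",(.647,.1935,.075))]: print(n,proj(C,X).round(0))
E
```

```text
clock: 2.05
tcp_pos: [0.6197, 0.0306, 0.2314]
orientation: [-3.139, 0.109, -0.0]
contact_force: [0.5, 2.3, 0.1]
grip_width: 0.0854
90 [306. 294.]
130 [304. 209.]
110 [306.  89.]
70 [301. -43.]
```

View pics/w1.png

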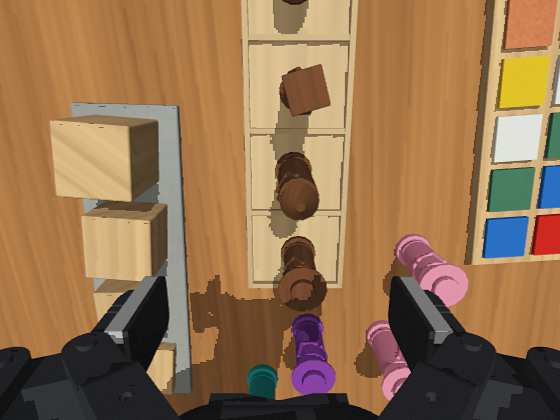

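The wrist view shows the cone apex at (298,203), its foot end near (292,157), the square cap centre at (305,89) and the hat top at (302,288). These agree with the predictions to within a few pixels.

```bash
python3 - <<'E'
from h import *
d=np.load("w1.npz");C=(d["K"],d["R"],d["t"]);S=cam(r.grab_frame("scene"))
for n,p,z,s in [("130",(298,203),.135,(309.7,178.5)),("110",(305,89),.115,(340,176)),("90",(302,288),.095,(275,209.3))]: print(n,onz(C,p,z).round(4),[np.round(v,4) for v in tri(C,p,S,s)])
print("foot130",onz(C,(293,161),.012).round(4))
E
python3 go.py .634 .0325 .16 -4;python3 go.py .634 .0325 .078 -4
```

```text
130 [0.6329 0.0353 0.135 ] [array([0.633 , 0.0343, 0.1317]), np.float64(0.0)]
110 [0.6425 0.1067 0.115 ] [array([0.6432, 0.1073, 0.1118]), np.float64(0.0015)]
90 [ 0.6336 -0.0498  0.095 ] [array([ 0.6334, -0.0527,  0.0904]), np.float64(0.0009)]
foot130 [0.6347 0.0418 0.012 ]
shift [ 0.0145 -0.0013  0.0715] turn [-0.001  0.     0.003] t 2.15
shift [ 0.0145 -0.0012  0.1535] turn [-0.001  0.     0.003] t 2.15
```

```bash
python3 -m handwheel '[[0.014,-0.0035,0.0,0,0,0],[0.014,-0.0035,0.05,0,0,0],[0.014,-0.0035,0.1,0,0,0],[0.014,-0.0035,0.153,0,0,0],[0.014,-0.0035,0.153,0,0,0]]' && python3 -m handwheel '[[0,0,0,0,0,0],[0,0,0,0,0,0],[0,0,0,0,0,0],[0,0,0,0,0,0],[0,0,0,0,0,0]]' 0 50 && python3 -m handwheel '[[0,0,0,0,0,0],[0,0,0,0,0,0]]'
```

```text
clock: 2.78
tcp_pos: [0.6309, 0.0361, 0.0747]
orientation: [-3.139, 0.103, 0.012]
contact_force: [-0.1, 0.7, -0.2]
grip_width: 0.0852
clock: 3.4
tcp_pos: [0.6324, 0.0363, 0.0764]
orientation: [-3.139, 0.103, 0.007]
contact_force: [0.0, -0.0, 7.8]
grip_width: 0.0284
clock: 3.65
tcp_pos: [0.6323, 0.0362, 0.0765]
orientation: [-3.139, 0.103, 0.007]
contact_force: [-0.1, 0.2, 2.1]
grip_width: 0.0288
```

```bash
python3 -m handwheel '[[0,0,-0.03,0,0,0],[0,0,-0.09,0,0,0],[0,0,-0.15,0,0,0],[0,0,-0.18,0,0,0]]' && python3 go.py .457 -.178 .255 -5 && python3 - <<'E'
from h import *
T=cam(r.grab_frame("top"));S=cam(r.grab_frame("scene"))
for n,a,b,z in [("p75",(280.3,156.7),(255,255.3),.085),("p55",(250.2,174.7),(292.2,258),.065),("p35",(216.8,190.7),(329,265),.045),("p15",(185.7,210.7),(363,266),.025)]:
    print(n,onz(T,b,z).round(4),onz(S,a,z).round(4))
E
```

```text
clock: 4.15
tcp_pos: [0.6341, 0.0356, 0.2599]
orientation: [-3.138, 0.103, 0.001]
contact_force: [0.2, 0.9, -2.0]
grip_width: 0.029
shift [-0.1626  0.2248  0.0046] turn [-0.002  0.001  0.021] t 4.15
p75 [0.4763 0.0634 0.085 ] [0.4838 0.0621 0.085 ]
p55 [ 0.4718 -0.0176  0.065 ] [ 0.479  -0.0182  0.065 ]
p35 [ 0.4574 -0.1006  0.045 ] [ 0.4634 -0.0989  0.045 ]
p15 [ 0.4562 -0.1803  0.025 ] [ 0.4627 -0.18    0.025 ]
```

```bash
python3 -m handwheel '[[-0.033,0.045,0,0,0,0],[-0.065,0.09,0,0,0,0],[-0.098,0.135,0,0,0,0.02],[-0.13,0.18,0,0,0,0.02],[-0.162,0.226,0.01,0,0,0.02]]' && python3 -m handwheel '[[0,0,0,0,0,0],[0,0,0,0,0,0]]' && python3 - <<'E'
from h import *
o=r.get_obs();f=r.grab_frame("wrist");C=wristcam(f,o);np.savez("w2.npz",K=C[0],R=C[1],t=C[2]);cv2.imwrite("pics/w2.png",f["pixels"][:,:,::-1])
for n,X in [("p15",(.458,-.180,.025)),("p35",(.459,-.1,.045)),("p55",(.473,-.017,.065))]: print(n,proj(C,X).round(0))
E
python3 go.py .458 -.18 .12 -5
```

```text
clock: 4.88
tcp_pos: [0.4568, -0.1801, 0.2484]
orientation: [-3.136, 0.134, -0.001]
contact_force: [1.0, -0.0, -1.7]
grip_width: 0.0289
clock: 5.12
tcp_pos: [0.4562, -0.1795, 0.2475]
orientation: [-3.135, 0.134, 0.001]
contact_force: [0.0, 0.8, -0.8]
grip_width: 0.0291
p15 [280. 174.]
p35 [274.  88.]
p55 [282. -29.]
shift [0.0011 0.0013 0.1278] turn [-0.003  0.     0.003] t 5.17
```

View pics/w2.png

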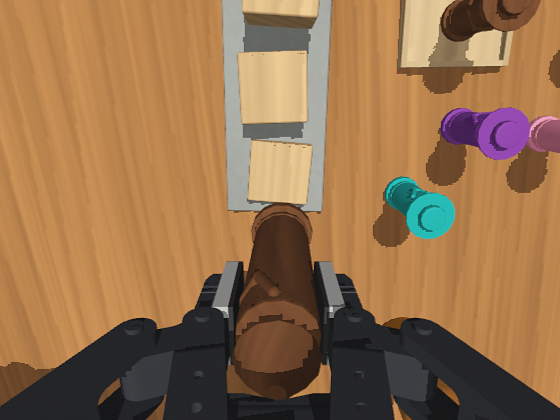

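The view shows the 15 block's top centre at (280,172) and the 35 block's at (273,87), both within 2 px of prediction. The held figure's foot rim edge is at (281,203).

```bash
python3 - <<'E'
from h import *
d=np.load("w2.npz");C=(d["K"],d["R"],d["t"])
print(onz(C,(281,203),.1745)-[0,.018,0],onz(C,(281,203),.1825)-[0,.018,0], onz(C,(280,172),.025),onz(C,(273,87),.045))
E
python3 go.py .457 -.18 .101 -5
```

```text
[ 0.4587088  -0.18512963  0.1745    ] [ 0.45884992 -0.18283681  0.1825    ] [ 0.45775367 -0.17830917  0.025     ] [ 0.45830773 -0.09889708  0.045     ]
shift [1.000e-04 1.500e-03 1.468e-01] turn [-0.003  0.     0.003] t 5.17
```

```bash
python3 -m handwheel '[[0,-0.003,0.05,0,0,0],[0,-0.003,0.1,0,0,0],[0,-0.003,0.142,0,0,0],[0,-0.003,0.142,0,0,0]]' && python3 -m handwheel '[[0,0,0.003,0,0,0],[0,0,0.003,0,0,0]]'
```

```text
clock: 5.68
tcp_pos: [0.4557, -0.1737, 0.1031]
orientation: [-3.135, 0.128, 0.011]
contact_force: [-0.1, 0.5, -0.2]
grip_width: 0.0286
clock: 5.92
tcp_pos: [0.4569, -0.1735, 0.1013]
orientation: [-3.135, 0.126, 0.008]
contact_force: [0.4, 0.3, -1.0]
grip_width: 0.0287
```

```bash
python3 go.py .457 -.176 .0975 -5; python3 -m handwheel '[[0,0.0025,0.003,0,0,0],[0,0.0025,0.004,0,0,0],[0,0.0025,0.004,0,0,0]]' && python3 -m handwheel '[[0,0,0.002,0,0,0],[0,0,0.002,0,0,0]]'
```

```text
shift [0.0003 0.0025 0.0037] turn [-0.004  0.005  0.007] t 5.92
clock: 6.3
tcp_pos: [0.4567, -0.1761, 0.0975]
orientation: [-3.135, 0.127, 0.007]
contact_force: [0.7, -0.1, -1.1]
grip_width: 0.0285
clock: 6.55
tcp_pos: [0.4576, -0.1762, 0.096]
orientation: [-3.135, 0.127, 0.005]
contact_force: [-0.5, 0.9, 4.8]
grip_width: 0.0288
```

```bash
python3 -m handwheel '[[0,0,0,0,0,0],[0,0,0,0,0,0],[0,0,0,0,0,0],[0,0,0,0,0,0]]' 1 && python3 -m handwheel '[[0,0,-0.03,0,0,0],[0,0,-0.08,0,0,0],[0,0,-0.14,0,0,0],[0,0,-0.155,0,0,0],[0,0,-0.155,0,0,0]]' && python3 - <<'E'
from h import *
f=r.grab_frame("scene");o=r.get_obs();w=r.grab_frame("wrist");cv2.imwrite("pics/s3.png",np.hstack([f["pixels"][100:300,140:420],w["pixels"][:200,140:420]])[:,:,::-1])
E
python3 go.py .6435 .1065 .22 -4
```

```text
clock: 7.05
tcp_pos: [0.4575, -0.1762, 0.096]
orientation: [-3.135, 0.127, 0.005]
contact_force: [-0.6, 1.1, 0.5]
grip_width: 0.0855
clock: 7.68
tcp_pos: [0.4583, -0.1767, 0.2514]
orientation: [-3.135, 0.126, 0.002]
contact_force: [-0.4, 0.3, 0.7]
grip_width: 0.0856
shift [ 0.1632 -0.2968  0.0298] turn [-0.004  0.006 -0.011] t 7.78
```

View pics/s3.png

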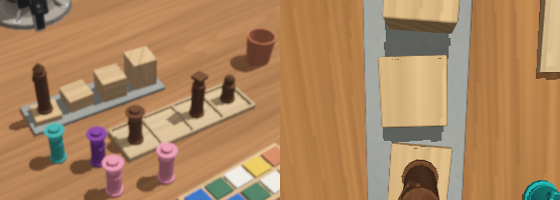

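Figure 130 stands upright and roughly centred on the lowest block. Next is figure 110.

```bash
python3 -m handwheel '[[0.027,-0.049,0,0,0,0],[0.054,-0.098,0,0,0,0],[0.082,-0.147,0,0,0,0],[0.109,-0.196,0,0,0,0],[0.136,-0.245,0,0,0,0]]' && python3 go.py .6435 .107 .22 -4
```

```text
clock: 8.4
tcp_pos: [0.6121, 0.0584, 0.247]
orientation: [-3.136, 0.127, 0.015]
contact_force: [0.4, -0.3, 0.6]
grip_width: 0.0853
shift [ 0.0276 -0.0509  0.0269] turn [-0.003  0.01  -0.011] t 8.4
```

```bash
python3 -m handwheel '[[0.027,-0.05,0.005,0,0,0],[0.027,-0.05,0.02,0,0.005,0],[0.027,-0.05,0.02,0,0.01,0]]' && python3 - <<'E'
from h import *
o=r.get_obs();f=r.grab_frame("wrist");C=wristcam(f,o);np.savez("w3.npz",K=C[0],R=C[1],t=C[2]);cv2.imwrite("pics/w3.png",f["pixels"][:,:,::-1])
for n,X in [("110",(.643,.107,.115)),("70",(.647,.1935,.075))]: print(n,proj(C,X).round(0))
E
python3 go.py .643 .107 .058 -4
```

```text
clock: 8.78
tcp_pos: [0.6409, 0.1052, 0.2232]
orientation: [3.139, -0.127, -0.008]
contact_force: [0.3, -0.3, 0.8]
grip_width: 0.0857
110 [282. 203.]
70 [278.  73.]
shift [ 0.0019 -0.0027  0.1668] turn [-0.     0.003 -0.013] t 8.82
```

View pics/w3.png

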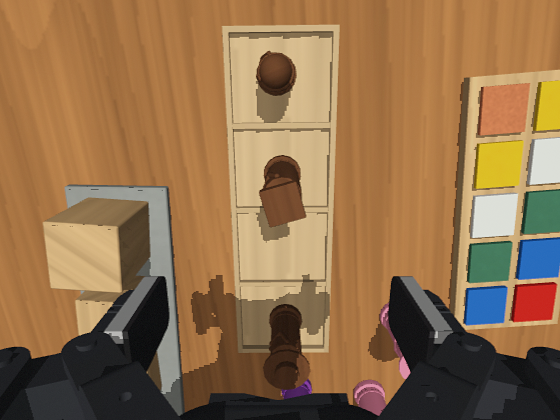

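The square cap is at (283,203), against a prediction of (282,203). The ball head is at (277,72), against (278,73). I'll go down on figure 110.

```bash
python3 -m handwheel '[[0.002,-0.001,0.05,0,0,0],[0.002,-0.001,0.1,0,0,0],[0.002,-0.001,0.165,0,0,0],[0.002,-0.001,0.165,0,0,0],[0.002,-0.001,0.165,0,0,0]]' && python3 -m handwheel '[[0,0,0,0,0,0],[0,0,0,0,0,0],[0,0,0,0,0,0],[0,0,0,0,0,0],[0,0,0,0,0,0]]' 0 50 && python3 -m handwheel '[[0,0,0,0,0,0]]' && python3 -m handwheel '[[0,0,-0.03,0,0,0],[0,0,-0.09,0,0,0],[0,0,-0.15,0,0,0],[0,0,-0.19,0,0,0]]' && python3 go.py .458 -.098 .25 -5
```

```text
clock: 9.45
tcp_pos: [0.6442, 0.1041, 0.0619]
orientation: [-3.138, 0.132, 0.001]
contact_force: [1.4, 0.5, 0.8]
grip_width: 0.0851
clock: 10.07
tcp_pos: [0.6446, 0.1046, 0.0632]
orientation: [-3.137, 0.132, 0.0]
contact_force: [-2.3, -0.1, 7.1]
grip_width: 0.0288
clock: 10.2
tcp_pos: [0.6445, 0.1048, 0.0635]
orientation: [-3.137, 0.131, -0.0]
contact_force: [0.4, -0.5, -1.4]
grip_width: 0.0288
clock: 10.7
tcp_pos: [0.6451, 0.1044, 0.2565]
orientation: [-3.136, 0.132, -0.004]
contact_force: [0.4, 0.4, -1.2]
grip_width: 0.0289
shift [-0.1695  0.2173  0.0054] turn [-0.003 -0.003  0.003] t 10.7
```

```bash
python3 -m handwheel '[[-0.034,0.044,0,0,0,0],[-0.068,0.088,0,0,0,0],[-0.102,0.132,0,0,0,0],[-0.136,0.176,0,0,0,0],[-0.169,0.218,0.01,0,0,0]]' && python3 -m handwheel '[[0,0,0,0,0,0],[0,0,0,0,0,0]]' && python3 - <<'E'
from h import *
o=r.get_obs();f=r.grab_frame("wrist");C=wristcam(f,o);np.savez("w4.npz",K=C[0],R=C[1],t=C[2]);cv2.imwrite("pics/w4.png",f["pixels"][:300,150:410][:,:,::-1])
z=o["tcp_pos"][2]-.0585
for n,X in [("p35",(.458,-.0995,.045)),("p55",(.473,-.017,.065)),("p75",(.477,.0635,.085))]: print(n,proj(C,X).round(0)-[150,0])
t=o["tcp_pos"];print("foot far edge if centred on tcp",proj(C,(t[0],t[1]+.018,z)).round(0)-[150,0]);
E
python3 go.py .458 -.0995 .1035 -5
```

```text
clock: 11.32
tcp_pos: [0.4573, -0.1002, 0.2457]
orientation: [-3.136, 0.132, -0.007]
contact_force: [0.3, -0.0, -0.9]
grip_width: 0.0287
clock: 11.58
tcp_pos: [0.4575, -0.1, 0.2459]
orientation: [-3.135, 0.133, -0.007]
contact_force: [-0.7, -0.4, -0.8]
grip_width: 0.0288
p35 [128. 177.]
p55 [138.  82.]
p75 [135. -40.]
foot far edge if centred on tcp [125. 201.]
shift [-0.0007  0.0005  0.1424] turn [-0.003 -0.005  0.004] t 11.62
```

View pics/w4.png

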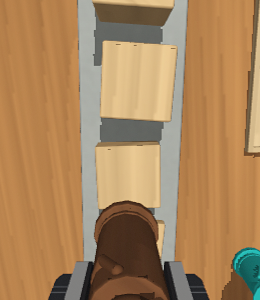

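The 35 block is centred at (128,176) in the crop and the foot edge is at row 202, both within about 1 px of prediction. The figure is centred on the TCP, so I'll lower it.

```bash
python3 -m handwheel '[[0,0,0.05,0,0,0],[0,0,0.1,0,0,0],[0,0,0.138,0,0,0],[0,0,0.138,0,0,0]]' && python3 go.py .458 -.0995 .1035 -5 && python3 -m handwheel '[[0,0,0.001,0,0,0],[0,0,0.002,0,0,0],[0,0,0.002,0,0,0]]' && python3 go.py .458 -.0995 .1035 -5
```

```text
clock: 12.12
tcp_pos: [0.4579, -0.0981, 0.106]
orientation: [-3.137, 0.128, 0.0]
contact_force: [-0.2, -0.8, -0.8]
grip_width: 0.0291
shift [0.0002 0.0014 0.0025] turn [-0.002  0.     0.006] t 12.12
clock: 12.5
tcp_pos: [0.4587, -0.0979, 0.1049]
orientation: [-3.136, 0.127, -0.003]
contact_force: [0.3, 0.4, -1.2]
grip_width: 0.0287
shift [-0.0005  0.0016  0.0014] turn [-0.003 -0.002  0.006] t 12.5
```

```bash
python3 -m handwheel '[[0,0.0015,0.002,0,0,0],[0,0.0015,0.0025,0,0,0],[0,0.0015,0.003,0,0,0]]' && python3 go.py .458 -.0995 .1035 -5
```

```text
clock: 12.88
tcp_pos: [0.4586, -0.0995, 0.1022]
orientation: [-3.136, 0.128, -0.003]
contact_force: [-2.2, 0.7, 8.3]
grip_width: 0.0292
shift [-0.0006  0.     -0.0013] turn [-0.003 -0.002  0.006] t 12.88
```

```bash
python3 -m handwheel '[[0,0,-0.001,0,0,0],[0,0,-0.001,0,0,0],[0,0,-0.001,0,0,0],[0,0,-0.001,0,0,0]]' 1 && python3 -m handwheel '[[0,0,-0.03,0,0,0],[0,0,-0.08,0,0,0],[0,0,-0.13,0,0,0],[0,0,-0.14,0,0,0]]' && python3 go.py .6335 -.051 .21 -4
```

```text
clock: 13.38
tcp_pos: [0.4586, -0.0995, 0.1031]
orientation: [-3.136, 0.127, -0.003]
contact_force: [-0.5, 0.5, -0.4]
grip_width: 0.0856
clock: 13.88
tcp_pos: [0.4601, -0.1002, 0.2461]
orientation: [-3.135, 0.127, -0.012]
contact_force: [0.8, -0.6, -0.8]
grip_width: 0.0856
shift [ 0.1686 -0.0629  0.0375] turn [-0.004 -0.007 -0.011] t 13.88
```

```bash
python3 -m handwheel '[[0.055,-0.02,0,0,0,0],[0.11,-0.04,0,0,0,0],[0.168,-0.063,0,0,0,0],[0.168,-0.063,0.035,0,-0.007,0],[0.168,-0.063,0.035,0,-0.007,0]]' && python3 - <<'E'
from h import *
o=r.get_obs();f=r.grab_frame("wrist");C=wristcam(f,o);np.savez("w5.npz",K=C[0],R=C[1],t=C[2]);cv2.imwrite("pics/w5.png",f["pixels"][:,:,::-1])
for n,X in [("90",(.6335,-.051,.095))]: print(n,proj(C,X).round(0))
s=r.grab_frame("scene");cv2.imwrite("pics/s5.png",s["pixels"][:,:,::-1])
E
python3 go.py .6335 -.051 .04 -4
```

```text
clock: 14.5
tcp_pos: [0.6306, -0.0505, 0.2085]
orientation: [-3.136, 0.127, 0.012]
contact_force: [0.0, -0.1, -0.1]
grip_width: 0.0858
90 [284. 205.]
shift [ 1.700e-03 -1.000e-04  1.722e-01] turn [-0.004  0.001 -0.013] t 14.6
```

View pics/w5.png

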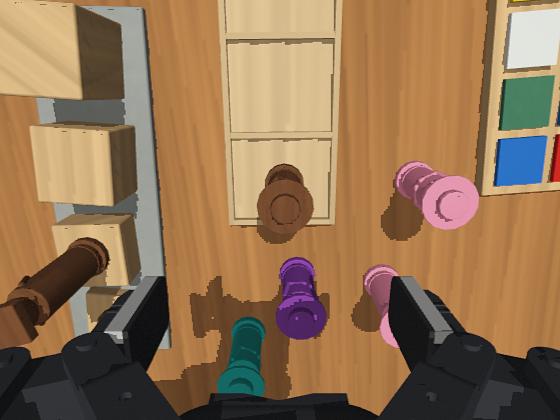

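The hat top is at (286,204), against a prediction of (284,205). The pink foot at (412,175) is about 115 mm aside in x and the purple about 100 mm in y, so the fingers have room. I'll go down on figure 90.

```bash
python3 -m handwheel '[[0.002,0,0.05,0,0,0],[0.002,0,0.1,0,0,0],[0.002,0,0.15,0,0,0],[0.002,0,0.172,0,0,0],[0.002,0,0.172,0,0,0]]' && python3 -m handwheel '[[0,0,0,0,0,0],[0,0,0,0,0,0],[0,0,0,0,0,0],[0,0,0,0,0,0],[0,0,0,0,0,0]]' 0 50 && python3 -m handwheel '[[0,0,0,0,0,0]]' && python3 -m handwheel '[[0,0,-0.03,0,0,0],[0,0,-0.09,0,0,0],[0,0,-0.15,0,0,0],[0,0,-0.20,0,0,0]]' && python3 go.py .473 -.017 .24 -5
```

```text
clock: 15.22
tcp_pos: [0.6335, -0.0514, 0.0404]
orientation: [-3.135, 0.13, 0.003]
contact_force: [0.5, -0.9, 0.6]
grip_width: 0.0854
clock: 15.85
tcp_pos: [0.6346, -0.0515, 0.0421]
orientation: [-3.135, 0.13, -0.001]
contact_force: [-1.3, -0.3, 7.4]
grip_width: 0.0359
clock: 15.98
tcp_pos: [0.635, -0.0514, 0.0428]
orientation: [-3.134, 0.13, -0.002]
contact_force: [-0.3, 0.2, -0.8]
grip_width: 0.0361
clock: 16.48
tcp_pos: [0.6348, -0.0524, 0.2454]
orientation: [-3.134, 0.13, -0.004]
contact_force: [1.6, 0.4, -1.6]
grip_width: 0.0363
shift [-0.1642 -0.0219  0.0051] turn [-0.005 -0.003  0.004] t 16.48
```

Grip width is 36 mm rather than 29, so the fingers may be bearing on the brim. I'll look before moving on.

```bash
python3 - <<'E'
from h import *
f=r.grab_frame("wrist");s=r.grab_frame("scene");t=r.grab_frame("top")
a=f["pixels"][100:420,130:430];b=cv2.resize(s["pixels"][130:290,150:300+0],None,fx=2,fy=2,interpolation=cv2.INTER_CUBIC)
cv2.imwrite("pics/c6.png",np.hstack([a,b,])[:,:,::-1]);cv2.imwrite("pics/s6.png",s["pixels"][:,:,::-1])
E
```

```text
(no output)
```

View pics/c6.png

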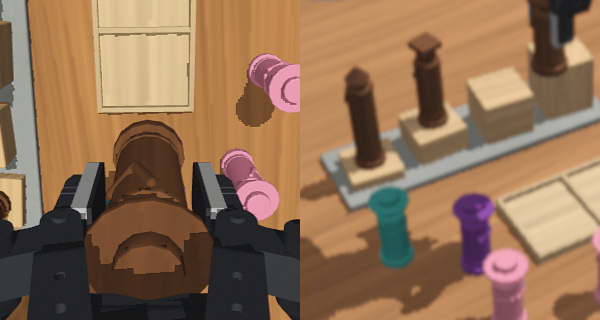

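The figure is lifted and looks upright, gripped partly at the brim, with its foot edge at about (278,221) full-frame. I'll check the hang numerically and then carry it gently to the 55 block.

```bash
python3 - <<'E'
from h import *
o=r.get_obs();C=wristcam(r.grab_frame("wrist"),o);t=o["tcp_pos"]
for off in (.0378,.034,.042): print(off,proj(C,(t[0],t[1]+.018,t[2]-off)).round(0))
print(o["contact_force"],o["grip_width"])
E
python3 -m handwheel '[[-0.03,-0.004,0,0,0,0],[-0.07,-0.009,0,0,0,0],[-0.11,-0.015,0,0,0,0],[-0.145,-0.02,0,0,0,0],[-0.164,-0.022,0,0,0,0]]' && python3 -m handwheel '[[0,0,0.005,0,0,0],[0,0,0.005,0,0,0],[0,0,0.005,0,0,0]]' && python3 - <<'E'
from h import *
o=r.get_obs();f=r.grab_frame("wrist");C=wristcam(f,o);cv2.imwrite("pics/w7.png",f["pixels"][:,:,::-1])
for n,X in [("p55",(.473,-.017,.065)),("p75",(.477,.0635,.085))]: print(n,proj(C,X).round(0))
t=o["tcp_pos"];print(t,"foot far edge",proj(C,(t[0],t[1]+.018,t[2]-.0378)).round(0))
E
```

```text
0.0378 [275. 212.]
0.034 [275. 214.]
0.042 [275. 210.]
[-0.96280864  0.3305281  -1.52545924] 0.03610444957747079
clock: 17.3
tcp_pos: [0.4703, -0.0161, 0.2415]
orientation: [-3.134, 0.128, 0.001]
contact_force: [0.2, -0.9, -0.8]
grip_width: 0.0356
clock: 17.68
tcp_pos: [0.4708, -0.0164, 0.2362]
orientation: [-3.135, 0.129, 0.002]
contact_force: [-0.7, -0.9, -0.1]
grip_width: 0.036
p55 [281. 186.]
p75 [278.  86.]
[ 0.47083345 -0.01635705  0.23615681] foot far edge [276. 212.]
```

View pics/w7.png

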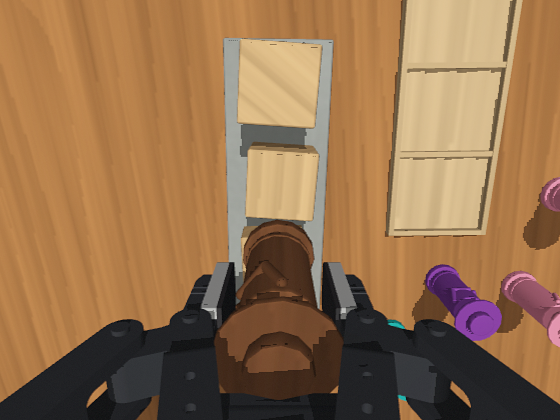

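The 55 block's top is centred at (282,183) and the foot far edge is at row 221, so the foot sits about 4.5 mm to −y of the TCP. I'll shift +y by 5 mm and lower.

```bash
python3 -m handwheel '[[0.001,-0.005,0.03,0,0,0],[0.001,-0.005,0.07,0,0,0],[0.001,-0.005,0.11,0,0,0],[0.001,-0.005,0.124,0,0,0],[0.001,-0.005,0.124,0,0,0]]' && python3 go.py .473 -.011 .103 -5 && python3 -m handwheel '[[0,0,0.001,0,0,0],[0,0,0.002,0,0,0],[0,0,0.002,0,0,0]]' && python3 go.py .473 -.011 .103 -5
```

```text
clock: 18.35
tcp_pos: [0.4723, -0.0114, 0.1121]
orientation: [-3.136, 0.13, 0.003]
contact_force: [-0.1, 0.4, -0.1]
grip_width: 0.0361
shift [ 0.0007 -0.0004  0.0091] turn [-0.003  0.002  0.005] t 18.35
clock: 18.73
tcp_pos: [0.4727, -0.0112, 0.1107]
orientation: [-3.135, 0.13, 0.001]
contact_force: [0.5, -0.5, -1.3]
grip_width: 0.0359
shift [ 0.0003 -0.0002  0.0077] turn [-0.004  0.001  0.005] t 18.73
```

```bash
python3 -m handwheel '[[0,0,0.002,0,0,0],[0,0,0.004,0,0,0],[0,0,0.004,0,0,0]]' && python3 -m handwheel '[[0,0,0.001,0,0,0],[0,0,0.002,0,0,0]]' && python3 -m handwheel '[[0,0,0.001,0,0,0],[0,0,0.002,0,0,0]]'
```

```text
clock: 19.1
tcp_pos: [0.4726, -0.0112, 0.1066]
orientation: [-3.135, 0.13, 0.002]
contact_force: [-0.1, 0.1, -0.3]
grip_width: 0.0357
clock: 19.35
tcp_pos: [0.4725, -0.0112, 0.1045]
orientation: [-3.135, 0.13, 0.002]
contact_force: [-0.5, 0.3, -1.8]
grip_width: 0.0365
clock: 19.6
tcp_pos: [0.4725, -0.0112, 0.1024]
orientation: [-3.135, 0.13, 0.002]
contact_force: [0.5, 0.3, -0.0]
grip_width: 0.0364
```

```bash
python3 -m handwheel '[[0,0,0.001,0,0,0],[0,0,0.001,0,0,0]]' && python3 -m handwheel '[[0,0,0.001,0,0,0],[0,0,0.0015,0,0,0]]'; python3 - <<'E'
from h import *
o=r.get_obs();f=r.grab_frame("wrist")
s=r.grab_frame("scene")
a=f["pixels"][100:420,130:430];b=cv2.resize(s["pixels"][130:250,160:310],None,fx=2.667,fy=2.667,interpolation=cv2.INTER_CUBIC)
cv2.imwrite("pics/c8.png",np.hstack([a,b[:320]])[:,:,::-1])
E
```

```text
clock: 19.85
tcp_pos: [0.4729, -0.0109, 0.1021]
orientation: [-3.134, 0.13, 0.001]
contact_force: [-2.6, 1.7, 10.1]
grip_width: 0.0361
clock: 20.1
tcp_pos: [0.4733, -0.0107, 0.1019]
orientation: [-3.133, 0.13, 0.001]
contact_force: [-6.2, 0.6, 23.5]
grip_width: 0.0364
```

View pics/c8.png

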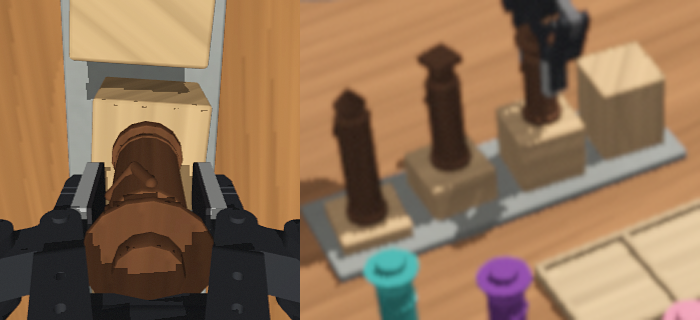

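The figure stands on the 55 block, with the foot roughly centred. I'll ease off the pressure and release.

```bash
python3 -m handwheel '[[-0.0005,0,-0.001,0,0,0],[-0.0005,0,-0.001,0,0,0]]' && python3 -m handwheel '[[0,0,0,0,0,0],[0,0,0,0,0,0],[0,0,0,0,0,0],[0,0,0,0,0,0],[0,0,0,0,0,0]]' 1 && python3 -m handwheel '[[0,0,-0.02,0,0,0],[0,0,-0.06,0,0,0],[0,0,-0.11,0,0,0],[0,0,-0.14,0,0,0]]' && python3 go.py .646 .1925 .2 -4; python3 - <<'E'
from h import *
s=r.grab_frame("scene");b=cv2.resize(s["pixels"][130:250,160:310],None,fx=2.667,fy=2.667,interpolation=cv2.INTER_CUBIC)
t=r.grab_frame("top")["pixels"]
cv2.imwrite("pics/c9.png",np.hstack([b,cv2.resize(t[230:295,235:385],None,fx=2.667,fy=320/65)])[:,:,::-1])
E
```

```text
clock: 20.45
tcp_pos: [0.473, -0.0107, 0.103]
orientation: [-3.133, 0.13, 0.0]
contact_force: [0.1, -0.2, -0.5]
grip_width: 0.0363
clock: 21.08
tcp_pos: [0.473, -0.0107, 0.103]
orientation: [-3.133, 0.13, 0.0]
contact_force: [-0.2, 0.0, 0.2]
grip_width: 0.0853
clock: 21.58
tcp_pos: [0.4736, -0.0118, 0.2452]
orientation: [-3.132, 0.131, -0.003]
contact_force: [0.7, 1.2, -0.2]
grip_width: 0.0852
shift [ 0.1547 -0.2176  0.047 ] turn [-0.007 -0.002 -0.013] t 21.57
```

View pics/c9.png

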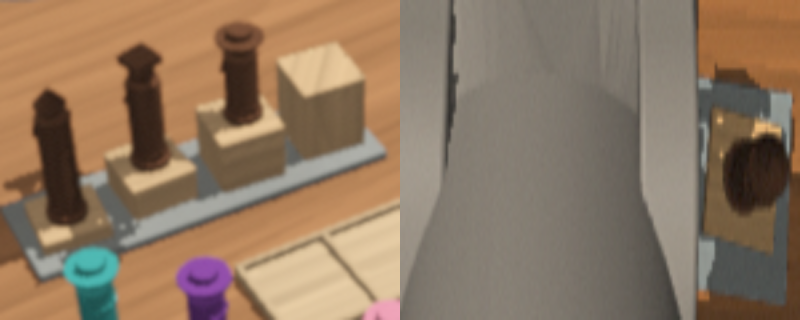

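Three figures stand upright and centred. Last is figure 70.

```bash
python3 -m handwheel '[[0.035,-0.048,0,0,0,0],[0.07,-0.097,0,0,0,0],[0.105,-0.146,0,0,0,0],[0.14,-0.195,0,0,0,0],[0.155,-0.218,0.02,0,0,0]]' && python3 -m handwheel '[[0,0,0.02,0,0,0],[0,0,0.02,0,0,0]]' && python3 - <<'E'
from h import *
o=r.get_obs();f=r.grab_frame("wrist");C=wristcam(f,o);im=f["pixels"];cv2.imwrite("pics/w10.png",im[100:300,180:380][:,:,::-1])
print(proj(C,(.647,.1935,.075)).round(0)-[180,100])
E
python3 go.py .647 .193 .021 -4
```

```text
clock: 22.3
tcp_pos: [0.6495, 0.1969, 0.2279]
orientation: [-3.129, 0.124, -0.011]
contact_force: [-0.5, -1.0, 0.4]
grip_width: 0.0856
clock: 22.55
tcp_pos: [0.6476, 0.1957, 0.2049]
orientation: [-3.132, 0.125, -0.003]
contact_force: [-1.0, -0.8, 0.9]
grip_width: 0.0856
[ 98. 102.]
shift [-0.002   0.0038  0.1856] turn [-0.008 -0.004 -0.011] t 22.6
```

View pics/w10.png

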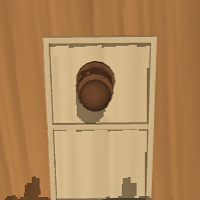

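The ball centre is at (96,95) in the crop, which puts the figure at y ≈ 0.195.

```bash
python3 -m handwheel '[[-0.001,0.001,0.05,0.004,0,0],[-0.001,0.001,0.1,0.006,0,0],[-0.001,0.001,0.15,0.006,0,0],[-0.001,0.001,0.178,0.006,0,0],[-0.001,0.001,0.178,0.006,0,0]]' && python3 go.py .647 .195 .022 -4
```

```text
clock: 23.22
tcp_pos: [0.6468, 0.194, 0.0278]
orientation: [-3.126, 0.129, -0.003]
contact_force: [0.2, 0.6, 0.2]
grip_width: 0.0854
shift [ 0.0001 -0.001   0.0058] turn [-0.013 -0.001 -0.013] t 23.23
```

```bash
python3 -m handwheel '[[0,-0.001,0.005,-0.013,0,0],[0,-0.001,0.005,-0.013,0,0]]' && python3 go.py .647 .195 .022 -4 && python3 -m handwheel '[[0,0,0,0,0,0],[0,0,0,0,0,0],[0,0,0,0,0,0],[0,0,0,0,0,0],[0,0,0,0,0,0]]' 0 50 && python3 -m handwheel '[[0,0,0,0,0,0]]' && python3 -m handwheel '[[0,0,-0.03,0,0,0],[0,0,-0.09,0,0,0],[0,0,-0.15,0,0,0],[0,0,-0.21,0,0,0],[0,0,-0.23,0,0,0]]' && python3 go.py .477 .0635 .25 -5
```

```text
clock: 23.48
tcp_pos: [0.6476, 0.1955, 0.0243]
orientation: [-3.139, 0.129, -0.005]
contact_force: [-0.1, 0.3, -0.7]
grip_width: 0.0855
shift [-0.0006  0.0006  0.0023] turn [-0.    -0.003 -0.013] t 23.48
clock: 24.1
tcp_pos: [0.648, 0.1956, 0.0248]
orientation: [-3.138, 0.129, -0.006]
contact_force: [-1.4, -0.0, 5.3]
grip_width: 0.0285
clock: 24.22
tcp_pos: [0.648, 0.1957, 0.0248]
orientation: [-3.138, 0.129, -0.006]
contact_force: [-1.4, 0.7, 1.3]
grip_width: 0.0289
clock: 24.85
tcp_pos: [0.6487, 0.1954, 0.2588]
orientation: [-3.136, 0.13, -0.014]
contact_force: [0.0, 0.5, -0.4]
grip_width: 0.0284
shift [-0.1603  0.1457  0.0069] turn [-0.003 -0.009  0.004] t 24.85
```

```bash
python3 -m handwheel '[[-0.04,0.036,0,0,-0.004,0],[-0.08,0.073,0,0,-0.008,0],[-0.12,0.109,0,0,-0.008,0],[-0.16,0.146,0.02,0,-0.008,0],[-0.16,0.146,0.06,0,-0.008,0]]' && python3 -m handwheel '[[0,0,0,0,0,0],[0,0,0,0,0,0]]' && python3 - <<'E'
from h import *
o=r.get_obs();f=r.grab_frame("wrist");C=wristcam(f,o);im=f["pixels"];cv2.imwrite("pics/w11.png",im[60:360,130:430][:,:,::-1])
t=o["tcp_pos"]
print(proj(C,(.477,.0635,.085)).round(0)-[130,60],"edge",proj(C,(t[0],t[1]+.018,t[2]-.0198)).round(0)-[130,60])
E
python3 go.py .477 .064 .109 -5
```

```text
clock: 25.48
tcp_pos: [0.475, 0.0611, 0.1968]
orientation: [-3.132, 0.135, -0.002]
contact_force: [0.4, 1.3, -0.4]
grip_width: 0.0288
clock: 25.72
tcp_pos: [0.4755, 0.061, 0.1973]
orientation: [-3.133, 0.135, -0.002]
contact_force: [0.5, -0.3, -0.1]
grip_width: 0.0283
[150. 142.] edge [145. 164.]
shift [ 0.0005 -0.0022  0.0887] turn [-0.006 -0.002  0.002] t 25.77
```

View pics/w11.png

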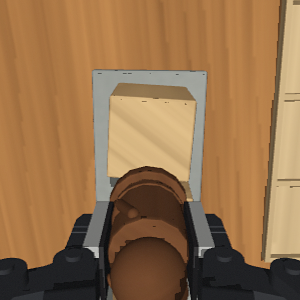

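The 75 block's top is centred at (151,138), about 2 to 3 mm to +y of my estimate. The foot edge at row 166 is within 1 mm of centre. I'll shift +y by 5 mm and lower.

```bash
python3 -m handwheel '[[0.001,-0.005,0.03,-0.006,0,0],[0.001,-0.005,0.07,-0.006,0,0],[0.001,-0.005,0.088,-0.006,0,0],[0.001,-0.005,0.088,-0.006,0,0]]' && python3 go.py .477 .066 .105 -5 && python3 -m handwheel '[[0,0,0.001,0,0,0],[0,0,0.0015,0,0,0]]' && python3 go.py .477 .066 .105 -5
```

```text
clock: 26.28
tcp_pos: [0.478, 0.067, 0.1094]
orientation: [3.138, -0.134, 0.002]
contact_force: [0.2, -0.2, -1.0]
grip_width: 0.0284
shift [-0.0009  0.0011  0.0044] turn [ 0.001 -0.001  0.002] t 26.27
clock: 26.52
tcp_pos: [0.479, 0.0673, 0.109]
orientation: [-3.138, 0.133, -0.005]
contact_force: [0.2, -0.1, -1.0]
grip_width: 0.0291
shift [-0.0019  0.0015  0.004 ] turn [-0.    -0.003  0.002] t 26.52
```

```bash
python3 -m handwheel '[[-0.002,0.0015,0.002,0,0,0],[-0.002,0.0015,0.003,0,0,0],[-0.002,0.0015,0.003,0,0,0]]' && python3 -m handwheel '[[0,0,0.001,0,0,0],[0,0,0.0015,0,0,0]]' && python3 go.py .477 .066 .105 -5
```

```text
clock: 26.9
tcp_pos: [0.4768, 0.0661, 0.106]
orientation: [-3.138, 0.133, -0.005]
contact_force: [0.6, -0.5, -0.4]
grip_width: 0.0286
clock: 27.15
tcp_pos: [0.4769, 0.0661, 0.1047]
orientation: [-3.138, 0.133, -0.004]
contact_force: [-3.1, -0.2, 7.4]
grip_width: 0.0283
shift [ 0.0001  0.0001 -0.0003] turn [-0.001 -0.003  0.002] t 27.15
```

Contact came at the expected height. I'll release, retreat clear and check.

```bash
python3 -m handwheel '[[0,0,-0.0005,0,0,0],[0,0,-0.0005,0,0,0],[0,0,-0.0005,0,0,0],[0,0,-0.0005,0,0,0]]' 1 && python3 -m handwheel '[[0,0,-0.02,0,0,0],[0,0,-0.06,0,0,0],[0,0,-0.11,0,0,0],[0,0,-0.15,0,0,0]]' && python3 -m handwheel '[[0.01,-0.06,0,0,0,0],[0.02,-0.12,0,0,0,0],[0.03,-0.18,0,0,0,0],[0.04,-0.24,0,0,0,0],[0.05,-0.29,0,0,0,0]]' && python3 -m handwheel '[[0.02,-0.05,0,0,0,0],[0.04,-0.1,0,0,0,0],[0.06,-0.15,0,0,0,0],[0.06,-0.15,0,0,0,0],[0.06,-0.15,0,0,0,0]]' && python3 - <<'E'
from h import *
s=r.grab_frame("scene")["pixels"];t=r.grab_frame("top")["pixels"]
a=cv2.resize(s[120:260,60:430],None,fx=2,fy=2,interpolation=cv2.INTER_CUBIC);b=cv2.resize(t[150:300,100:500],(740,278),interpolation=cv2.INTER_CUBIC)
cv2.imwrite("pics/f12.png",np.vstack([a,b])[:,:,::-1])
E
```

```text
clock: 27.65
tcp_pos: [0.4768, 0.0661, 0.1052]
orientation: [-3.138, 0.133, -0.004]
contact_force: [-0.5, -0.1, 0.2]
grip_width: 0.0853
clock: 28.15
tcp_pos: [0.4766, 0.0658, 0.2569]
orientation: [-3.138, 0.134, -0.006]
contact_force: [0.5, 1.2, 0.3]
grip_width: 0.0853
clock: 28.78
tcp_pos: [0.5509, 0.3534, 0.257]
orientation: [-3.138, 0.131, -0.005]
contact_force: [0.1, -0.1, 0.3]
grip_width: 0.0854
clock: 29.4
tcp_pos: [0.6233, 0.497, 0.2566]
orientation: [3.138, -0.132, 0.004]
contact_force: [-0.4, -0.0, 0.8]
grip_width: 0.0853
```

View pics/f12.png

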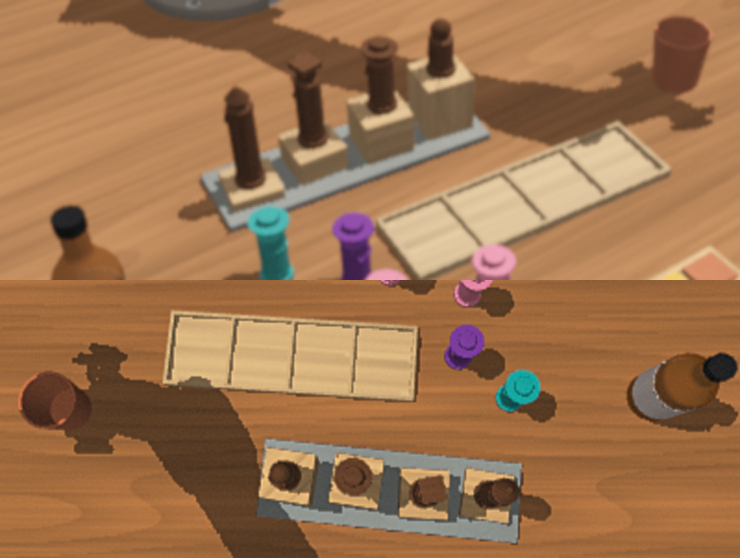

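All four figures stand upright. In the scene view their feet are at (250,182), (313,142), (380,103) and (441,70) in crop pixels, within a few px of the block-top centres (251,181), (314,141), (380,109) and (440,73). The bottle, cup and look-alikes are where they were, so I'll hand in.

```bash
python3 -c "
from bench import r
print(r.hand_in())"
```

```text
the job is handed in; nothing more can be done
None
```

All four figures are on their blocks and the job is handed in at about 29.5 s: 130 on 15, 110 on 35, 90 on 55, and 70 on 75. Each one is upright, released and within about 3 mm of its block's centre by eye. The bottle, cup and coloured look-alikes show no visible movement in the last top and scene pictures, and the gripper ended clear of everything.

- **Figure 90 grip:** the jaws closed to 36 mm instead of 29 mm, so they were probably bearing on the hat brim. I looked at it, carried it slowly and set it down, pressing with 23.5 N at the wrist for a moment. It stands straight.
- **Height readings:** the scene camera read heights about 3–5 mm lower than the stated ones. Contact while lowering agreed with the stated heights to within about 1 mm on three blocks. On the 35 block it came between 0.1 mm high and 1.3 mm low.
- **Picture budget:** I viewed 14 pictures, some of them two views joined into one.

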